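# Make up the hand-wash and the machine-wash tray

## Robot

A 6-joint arm with a two-finger parallel gripper is mounted at the origin on the work surface. World frame = base frame: x ahead of the robot, y to its left, z up, the work surface at z = 0. Lengths are in m, angles in rad, forces in N, time in s.
With the tool pointing down it reaches from about 0.35 to 0.875 m from the base axis. Payload 15.5 kg.
Tool frame: the origin (TCP) lies on the centre line of the jaws, within the pads' length; the fingertips stand 22 mm ahead of it and the grasp point (between the pads) lies 3 mm ahead of it; z points along the fingers, y is the direction in which the jaws open and shut (so a half turn about z gives the same grasp; the last joint's range is limited). The gripper opens to 85 mm and grips with 20 to 120 N. Pads are 22 mm wide; open, the fingers measure 114 mm over their backs; the gripper's body (76 mm by 85 mm) begins 54 mm behind the grasp point. The pads swing forward as they close: fully open they stand 13 mm farther back than shut.
Start: joints at [1.024, 0.494, 1.345, -0, 1.302, -0.096], TCP at [0.272, 0.563, 0.253] pointing down, gripper open.
Joint ranges: [-2.91, 2.91], [-0.82, 2.16], [0.22, 2.67], [-1.22, 4.37], [0.12, 2.79], [-3.08, 3.08]. Speed limits (rad/s): [1.89, 1.89, 2.57, 3.01, 3.01, 3.01].

## Interface

Orientations are given as a unit quaternion [x, y, z, w].
In Python, from station import manip gives the robot as it stands. The module is installed in compiled form; this text tells all that it offers. Calls block until the motion is done:
- manip.movep(position, orientation): joint-space move of the TCP to a pose.
- manip.move_l(position, speed=0.15, rot=None, guard=None): straight line of the TCP; rot=None keeps the orientation; speed is the mean speed in m/s. With guard (N) it stops when the force on the tool has changed by that much, and returns True; else False.
- manip.move_j(angles): joint-space move.
- manip.command_gripper(opening): opening from 0.0 (shut) to 1.0 (fully open); the grip force is fixed at half the most; returns when the fingers have stopped.
- manip.sleep(seconds).
- manip.ik(position, orientation): joint angles nearest the present ones, or None.
- manip.snapshot(name): name is "scene" or "top" or "wrist"; returns the picture (420x560x3 uint8, red, green, blue); there is no depth.
- manip.camera_model(name): a dict with "fov_y" (degrees; the focal length in pixels is half the picture's height over the tangent of half this angle, whatever the lens; pixels are square), "cx", "cy" (the principal point, pixels), "k1" (the pictures are not rectified: a ray, as slopes to the right and down, at radius r is drawn at 1 + k1 r^2 times it, then the intrinsics apply), "view" (4x4, takes a point from world to camera coordinates). Camera axes: x right, y down, z forward; pixel columns grow to the right and rows downward; lengths in m; the calibration is good to about 2 mm. A picture is of the moment at which its call begins: read the wrist's pose just before it. camera_model takes no time and is no camera call; for the wrist camera it gives the pose at the moment of the call.
A pose or a line that the arm cannot do raises manip.PlanningError and nothing moves.
- manip.hand_in(): hands the job in, once; it reports no verdict.
Readings, each from a call of its own:
- manip.get_time(): time.
- manip.get_qpos(): joint angles.
- manip.get_joint_vel(): joint speeds.
- manip.get_joint_torque(): joint torques, N m.
- manip.get_ee_pos(): TCP position.
- manip.get_orientation(): TCP orientation.
- manip.get_wrist_force(): force on the tool from outside, world axes, zero at the start.
- manip.get_moment(): the same for the moment, N m.
- manip.get_finger_gap(): opening from 0.0 (shut) to 1.0 (fully open).
Only numpy, scipy, OpenCV 4.12 (cv2) and the standard library are available. Lean on these libraries where they do the work, as an engineer would, in place of code of your own. Each camera call takes 0.05 s, during which the arm holds its last target. There are 200 camera calls.

## Task

Two loads are waiting, so please make up their trays from the things lying about on the ledge. The pink tray is for the hand wash: put in the soap bar, the scrubbing brush and the pink clothespin; the mint-green tray is for the machine load: put in the blue dosing cup and the mint-green clothespin that marks it on the line. Lay everything flat on the tray floor, side by side and the same way up as now, and leave the yellow clothespin, the lint filter and the ceramic dish where they are.

Things in the scene. Friction and masses are not known exactly. Their poses are not given: they have to be found in the camera images.
- tray_pink: Pale pink plastic kit tray, open at the top, standing fixed on the ledge: 228 mm (its x) x 136 mm (its y) outside, 30 mm high; walls and floor 4 mm thick, so the inside is 220 x 128 mm and its floor lies 4 mm above the ledge. A rim lip and, at the two short ends, small lugs reach 3 to 13 mm farther out at the top. Origin: centre of its underside, z up. It stands to the left or the right of the stock, its long side roughly pointing away from the robot.
- tray_mint: Pale mint-green plastic kit tray, open at the top, standing fixed on the ledge: 228 mm (its x) x 136 mm (its y) outside, 30 mm high; walls and floor 4 mm thick, so the inside is 220 x 128 mm and its floor lies 4 mm above the ledge. A rim lip and, at the two short ends, small lugs reach 3 to 13 mm farther out at the top. Origin: centre of its underside, z up. It stands to the left or the right of the stock, its long side roughly pointing away from the robot.
- soap: Honey-yellow laundry soap bar, 80 mm (its x) x 50 mm (its y) x 28 mm high, about 130 g. Origin: centre of its underside; z up.
- brush: Scrubbing brush standing on its white bristles: wooden back 85 mm (its x) x 40 mm (its y), 16 mm thick, over bristles 74 x 32 mm and 20 mm tall; 36 mm high in all, about 70 g. Origin: centre of the underside of the bristles; z up.
- cup: Blue plastic dosing cup standing upright with its mouth up, round, 50 mm across at the rim and 47 mm at the foot, 46 mm high, wall 3 mm, about 35 g. Origin: centre of its underside; z up.
- pin_pink: Pink plastic clothespin lying on its side, 78 mm long (its x) and 12 mm high; from 18 mm behind to 26 mm ahead of its origin its sides are parallel, 18 mm apart (its y); the tails at -x spread to 25 mm, the jaws at +x taper. About 14 g. Origin: underside, beneath the middle of its length; z up.
- pin_mint: Mint-green plastic clothespin lying on its side, 78 mm long (its x) and 12 mm high; from 18 mm behind to 26 mm ahead of its origin its sides are parallel, 18 mm apart (its y); the tails at -x spread to 25 mm, the jaws at +x taper. About 14 g. Origin: underside, beneath the middle of its length; z up.
- pin_yellow: Yellow plastic clothespin lying on its side, 78 mm long (its x) and 12 mm high; from 18 mm behind to 26 mm ahead of its origin its sides are parallel, 18 mm apart (its y); the tails at -x spread to 25 mm, the jaws at +x taper. About 14 g. Origin: underside, beneath the middle of its length; z up. It is not wanted in either kit and stays where it lies.
- lint_filter: Ribbed aluminium lint filter lying flat, 85 mm (its x) x 50 mm (its y) x 12 mm high. It stays where it lies. Origin: centre of its underside; z up.
- dish: Shallow blue ceramic dish, round, 84 mm across, 20 mm high. It stays where it stands. Origin: centre of its underside; z up.
Mind the look-alikes: they are no part of the job. What is meant by the pin_pink is not black, and is the smaller of those in its own colour.

How it is judged:
By the outcome, as a careful person would: the job done as asked, in the order asked, and still so for the second after the job is handed in, with the robot touching nothing.
It also fails if it takes over 112 s, if anything falls off the work surface, if the arm or the gripper's body presses on something with over 40 N, if the wrist force passes 120 N, or if a joint passes its speed limit or range.

## Working session

There is one attempt and no reset: what is moved stays moved. The work goes in short steps, each a Python script; the robot and the scene stay as the last script left them, time stands still between calls to the robot, and variables do not carry over. Pictures are saved under pics/ and viewed, about 12 in all and at most 16, crops included, and the job is handed in when it is done.

```bash
mkdir -p pics
python3 - <<'E'
from station import manip
import cv2,numpy as np
for n in("top","scene"):
    im=manip.snapshot(n); cv2.imwrite(f"pics/{n}0.png",cv2.resize(im[:,:,::-1],(800,600)))
    np.save(f"pics/{n}0.npy",im)
    m=manip.camera_model(n); print(n,{k:(np.round(v,3).tolist()) for k,v in m.items()})
print(manip.get_time(),manip.get_orientation(),manip.get_finger_gap())
E
```

```text
top {'fov_y': 43.362, 'cx': 285.906, 'cy': 207.021, 'k1': 0.053, 'view': [[0.001, -1.0, -0.018, 0.012], [-0.996, 0.001, -0.094, 0.505], [0.094, 0.018, -0.995, 0.998], [0.0, 0.0, 0.0, 1.0]]}
scene {'fov_y': 56.174, 'cx': 285.877, 'cy': 205.294, 'k1': -0.112, 'view': [[-0.626, 0.78, 0.01, 0.326], [0.474, 0.391, -0.789, -0.21], [-0.619, -0.489, -0.615, 1.268], [0.0, 0.0, 0.0, 1.0]]}
0.1 [ 2.23488599e-01  9.74706408e-01 -4.90955984e-04 -1.54182245e-04] 0.9979380741057463
```

View pics/top0.png

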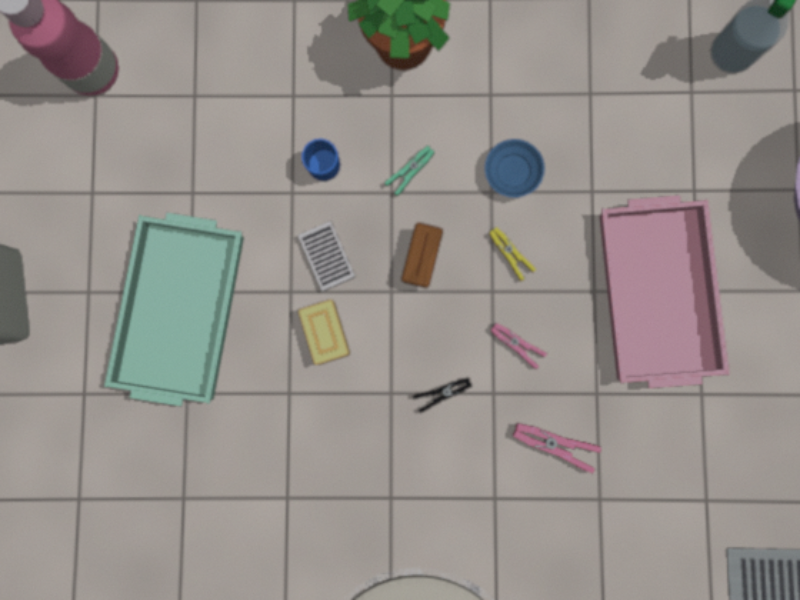

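View pics/scene0.png

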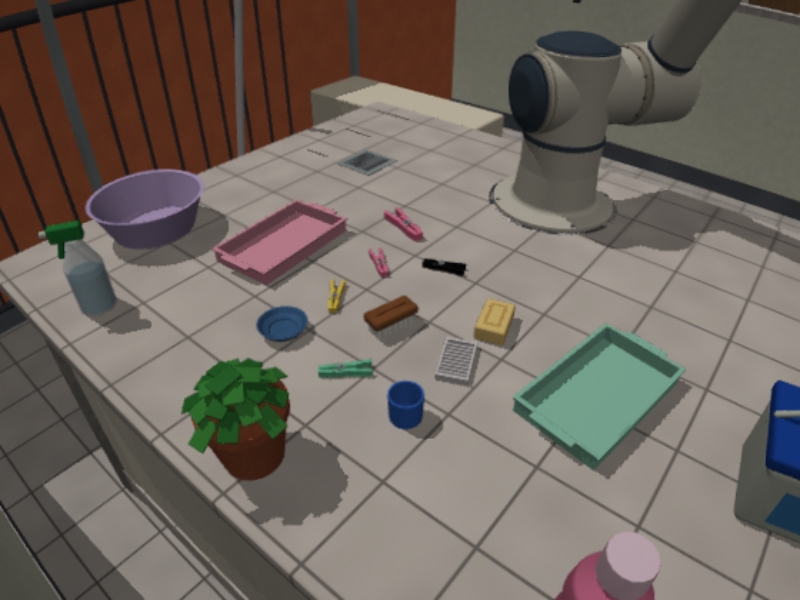

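The top view shows the candidates for the pink clothespin: small pink at (517,345), big pink at (555,447) and black at (443,393). By the description I choose (517,345). The mint pin is the only green one, at (410,170). The cup is at (321,160) and the dish, a blue look-alike, at (515,168). The soap is at (323,332) and the brush at (422,255). The mint tray is on the left and the pink tray on the right.

```bash
cat > h.py <<'E'
import cv2,numpy as np
from station import manip
def rays(m,px):
    px=np.asarray(px,float).reshape(-1,2); f=210/np.tan(np.radians(m["fov_y"])/2)
    d=(px-[m["cx"],m["cy"]])/f; s=d.copy()
    for _ in range(20): s=d/(1+m["k1"]*(s**2).sum(1,keepdims=True))
    V=np.array(m["view"]);R=V[:3,:3];t=V[:3,3]
    return -R.T@t, np.c_[s,np.ones(len(s))]@R
def cast(m,px,z):
    o,d=rays(m,px); return o+d*((z-o[2])/d[:,2])[:,None]
def proj(m,P):
    P=np.asarray(P,float).reshape(-1,3);V=np.array(m["view"]);c=P@V[:3,:3].T+V[:3,3]
    s=c[:,:2]/c[:,2:];f=210/np.tan(np.radians(m["fov_y"])/2)
    return s*(1+m["k1"]*(s**2).sum(1,keepdims=True))*f+[m["cx"],m["cy"]]
HSV=dict(soap=((20,80,90),(30,255,255)),brush=((4,110,40),(17,255,255)),cup=((108,150,40),(125,255,255)),
 pink=((160,70,90),(179,255,255)),mint=((68,60,60),(90,255,255)),yellow=((24,140,90),(34,255,255)))
def comps(im,c,amin=60):
    k=cv2.inRange(cv2.cvtColor(im,cv2.COLOR_RGB2HSV),*HSV[c])
    cs,_=cv2.findContours(k,cv2.RETR_EXTERNAL,cv2.CHAIN_APPROX_NONE)
    return sorted([x for x in cs if cv2.contourArea(x)>amin],key=cv2.contourArea,reverse=True)
def rect(m,cnt,z):
    P=cast(m,cnt[:,0,:],z)[:,:2]; (c,s,a)=cv2.minAreaRect((P*1000).astype(np.float32))
    if s[0]<s[1]: a+=90;s=s[::-1]
    return np.array(c)/1000,np.array(s),(a+90)%180-90   # centre m, mm, long-axis deg
def quat(yaw): # tool down, tool y axis at world angle yaw(deg)
    from scipy.spatial.transform import Rotation as R
    y=np.radians(yaw);Y=[np.cos(y),np.sin(y),0];Z=[0,0,-1];X=np.cross(Y,Z)
    return R.from_matrix(np.c_[X,Y,Z]).as_quat()
E
python3 - <<'E'
from h import *
im=np.load("pics/top0.npy");m=manip.camera_model("top")
hs=cv2.cvtColor(im,cv2.COLOR_RGB2HSV)
for n,p in dict(cup=(225,112),mintp=(290,117),dish=(360,118),brush=(295,185),soap=(226,225),yel=(360,175),pink=(362,242),mt=(120,215),pt=(463,200)).items(): print(n,hs[p[1]-1:p[1]+2,p[0]-1:p[0]+2].reshape(-1,3).mean(0).round())
for c,z in dict(soap=.028,brush=.036,cup=.046,pink=.012,mint=.012,yellow=.012).items():
    for k in comps(im,c): 
        b=cv2.boundingRect(k);r=rect(m,k,.03 if cv2.contourArea(k)>3000 else z);print(c,b,r[0].round(3),r[1].round(1),round(r[2],1))
E
```

```text
cup [109. 162. 124.]
mintp [ 86.  39. 132.]
dish [105. 122. 122.]
brush [ 14. 149. 108.]
soap [ 29.  81. 174.]
yel [ 28. 132. 169.]
pink [169.  66. 153.]
mt [ 80.  57. 173.]
pt [168.  55. 174.]
soap (209, 210, 35, 45) [0.456 0.127] [77.9 49.4] 17.5
soap (343, 159, 32, 37) [ 0.564 -0.125] [79.2 26.3] 36.9
brush (282, 157, 27, 43) [ 0.559 -0.005] [80.8 36.4] -14.0
brush (257, 23, 45, 25) [0.841 0.028] [87.1 44.1] 82.0
cup (212, 99, 25, 26) [0.688 0.131] [52.7 43. ] 26.5
pink (7, 0, 63, 54) [0.869 0.505] [131.3  81.1] 48.2
pink (479, 146, 23, 112) [ 0.517 -0.381] [217.1  19.6] 4.8
pink (359, 297, 24, 16) [ 0.319 -0.15 ] [44.1 24.6] 72.0
pink (378, 313, 38, 18) [ 0.291 -0.2  ] [74.3 12. ] 65.3
pink (382, 302, 38, 15) [ 0.308 -0.206] [73.7 11.8] 74.7
pink (344, 227, 15, 12) [ 0.455 -0.114] [28.5 15.7] 63.2
mint (75, 156, 89, 127) [0.482 0.333] [239.9 143.6] -9.3
mint (270, 103, 34, 33) [0.683 0.01 ] [79.3 24.1] -44.6
```

```bash
sed -i 's/pink=((160,70,90)/pink=((160,38,70)/;s/mint=((68,60,60)/mint=((68,35,50)/' h.py
python3 - <<'E'
from h import *
im=np.load("pics/top0.npy");m=manip.camera_model("top")
for c in("pink","mint"):
    for k in comps(im,c): 
        r=rect(m,k,.03 if cv2.contourArea(k)>3000 else .012);print(c,cv2.boundingRect(k),r[0].round(3),r[1].round(1),round(r[2],1))
print(manip.get_time())
manip.movep([.50,-.02,.33],quat(90)); print(manip.get_time(),manip.get_qpos().round(2))
m=manip.camera_model("wrist"); im=manip.snapshot("wrist"); np.save("pics/w1.npy",im); cv2.imwrite("pics/w1.png",cv2.resize(im[:,:,::-1],(800,600)))
V=np.array(m["view"]);print(m["fov_y"],m["k1"],(-V[:3,:3].T@V[:3,3]).round(3),V[:3,:3].round(2).tolist())
for c,z in dict(soap=.028,brush=.036,cup=.046,pink=.012,mint=.012,yellow=.012).items():
    for k in comps(im,c,200): 
        r=rect(m,k,z);print(c,cv2.boundingRect(k),r[0].round(3),r[1].round(1),round(r[2],1))
E
```

```text
pink (420, 137, 90, 135) [ 0.511 -0.326] [253.3 145.5] 4.7
pink (6, 0, 65, 56) [0.869 0.505] [135.1  84.7] 47.0
pink (359, 296, 62, 36) [ 0.308 -0.184] [116.2  37.1] 68.7
pink (343, 226, 40, 32) [ 0.44  -0.134] [81.4 26.4] 55.7
pink (54, 39, 29, 28) [0.81  0.441] [71.9 26.7] -44.2
mint (73, 149, 97, 135) [0.488 0.327] [253.1 145.7] -9.4
mint (269, 102, 35, 35) [0.684 0.009] [80.6 25.6] -45.5
mint (537, 0, 18, 13) [ 0.907 -0.5  ] [34.3 19.5] -44.8
0.1
2.35 [-0.16  0.24  1.53  0.    1.37 -1.73]
71.44675661973112 0.019451245804928564 [ 0.428 -0.02   0.45 ] [[-0.0, 1.0, -0.0], [0.96, 0.0, 0.28], [0.28, 0.0, -0.96]]
soap (353, 113, 48, 64) [0.458 0.124] [79.1 52.4] 18.1
soap (184, 192, 42, 46) [ 0.561 -0.123] [77.4 24.5] 41.2
brush (266, 188, 38, 56) [ 0.56  -0.007] [83.4 38.5] -14.2
cup (350, 274, 18, 38) [0.684 0.11 ] [68.5 19.7] 13.0
pink (0, 88, 130, 177) [ 0.516 -0.342] [264.9 149.3] 4.8
pink (101, 0, 94, 53) [ 0.307 -0.185] [118.   36.2] 71.4
pink (167, 110, 55, 45) [ 0.442 -0.135] [81.5 27.3] 54.4
mint (437, 68, 123, 185) [0.491 0.334] [264.5 163.7] -9.2
mint (273, 261, 42, 40) [0.685 0.01 ] [83.4 28.8] -41.4
```

View pics/w1.png

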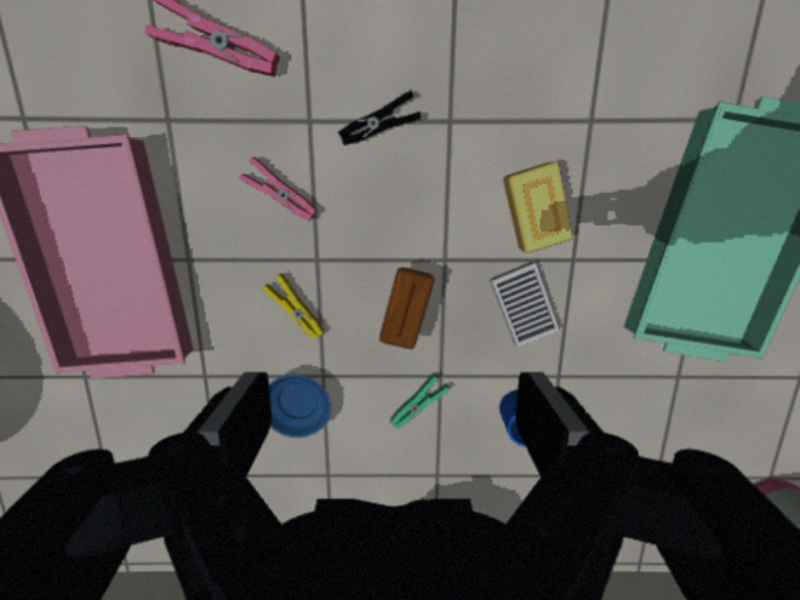

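The wrist view agrees with the top view to about 3 mm. In it the small pink pin is at (280,190), 81 mm long; the big pink one at (220,40), 118 mm; the black one at (375,120). The yellow pin is at (295,305), the mint pin at (420,402), and the cup at (515,415) is partly hidden behind a finger. I'll check the pin choice in one crop and write the pick/place helper.

```bash
cat >> h.py <<'E'
def best(p,yaw):
    q=manip.get_qpos();o=[]
    for y in(yaw,yaw+180):
        j=manip.ik(p,quat(y))
        if j is not None:o.append((np.abs(np.array(j)-q).max(),y))
    return min(o)[1]
def look(name,p,yaw,save=True):
    manip.movep(p,quat(yaw)); m=manip.camera_model("wrist");im=manip.snapshot("wrist")
    np.save(f"pics/{name}.npy",im);cv2.imwrite(f"pics/{name}.png",im[:,:,::-1]);return m,im
def pick(xy,yaw,g,w):  # yaw: jaw axis deg; g: TCP z; w: width m
    y=best([*xy,.15],yaw); manip.command_gripper(min(1,(w+.022)/.085))
    manip.movep([*xy,.15],quat(y)); hit=manip.move_l([*xy,g],.12,guard=12)
    z=manip.get_ee_pos()[2]; manip.command_gripper(0); gap=manip.get_finger_gap()*85
    manip.move_l([*xy,.15],.2); print("pick hit",hit,"z",z.round(4),"gap mm",round(gap,1),"after",round(manip.get_finger_gap()*85,1),"t",manip.get_time())
    return z
TR=dict(pink=((.511,-.327),4.7),mint=((.488,.327),-9.4))
def place(tray,l,gz,w,yoff=0):
    c,a=TR[tray];r=np.radians(a);p=np.array(c)+np.array([[np.cos(r),-np.sin(r)],[np.sin(r),np.cos(r)]])@l
    y=best([*p,.15],a+yoff); manip.movep([*p,.15],quat(y)); manip.move_l([*p,.06+gz-.02],.2)
    hit=manip.move_l([*p,gz+.0045],.05,guard=6); z=manip.get_ee_pos()[2]
    manip.command_gripper(min(1,(w+.012)/.085)); manip.move_l([*p,.15],.2)
    print("placed",p.round(3),"hit",hit,"z",z.round(4),"t",manip.get_time())
E
python3 - <<'E'
from h import *
im=np.load("pics/w1.npy");c=im[60:260,140:340,::-1];cv2.imwrite("pics/c1.png",cv2.resize(c,(600,600),interpolation=cv2.INTER_CUBIC))
E
```

```text
(no output)
```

View pics/c1.png

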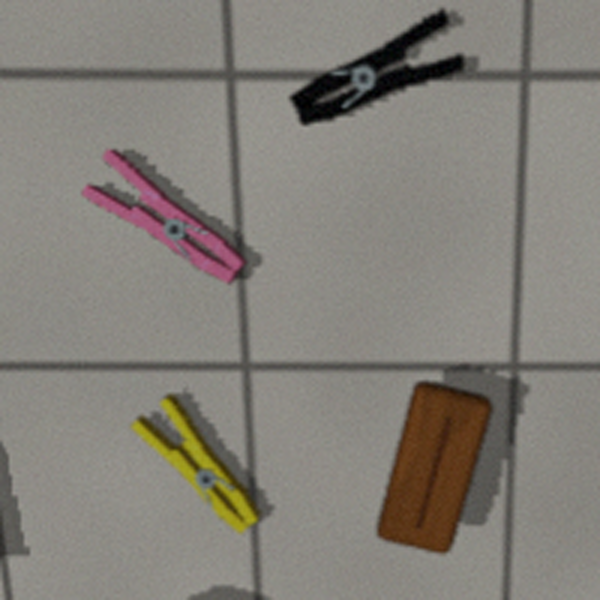

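The crop confirms the small pink pin (crop 165,215) with its jaws towards +x/+y; the black one stands apart. Soap first.

Run:
```python
from h import *
z=pick((.457,.126),17.8+90,.026,.050)
place("pink",(-.065,0),z,.050)
m,im=look("w2",[.47,-.327,.33],90)
s=manip.snapshot("top");np.save("pics/top1.npy",s);cv2.imwrite("pics/top1.png",cv2.resize(s[:,:,::-1],(800,600)))
mt=manip.camera_model("top")
for k in comps(s,"soap"): print(rect(mt,k,.032))
```

```text
pick hit False z 0.0265 gap mm 48.7 after 48.4 t 5.9333
placed [ 0.446 -0.332] hit True z 0.0308 t 9.925
(array([ 0.44459937, -0.32931702]), array([81.6921463 , 47.32627487]), -85.17758893966675)
(array([ 0.5636214 , -0.12456458]), array([78.88439178, 26.18569183]), 36.85539245605469)
```

View pics/w2.png

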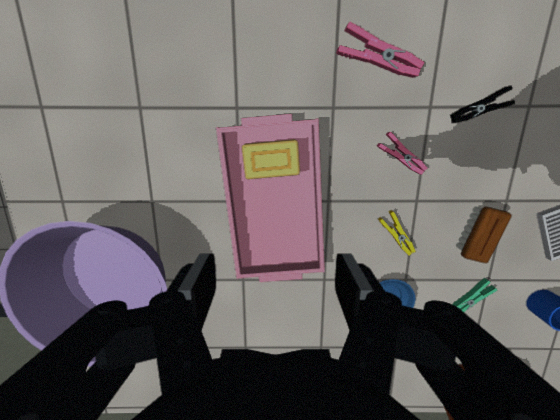

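The soap lies flat in the pink tray at (271,160), clear of the walls. Next the brush and the pink pin.

Run:
```python
from h import *
z=pick((.5595,-.006),-14.1+90,.031,.040)
place("pink",(.010,0),z,.040)
z=pick((.4433,-.1315),55-90,.025,.018)
if manip.get_finger_gap()*85>10: place("pink",(.072,0),z,.018)
m,im=look("w3",[.47,-.327,.33],90)
```

```text
pick hit False z 0.0316 gap mm 38.9 after 38.8 t 15.2417
placed [ 0.521 -0.326] hit True z 0.0359 t 18.7167
pick hit False z 0.0255 gap mm 16.2 after 16.1 t 22.2333
placed [ 0.583 -0.321] hit True z 0.0298 t 25.475
```

View pics/w3.png

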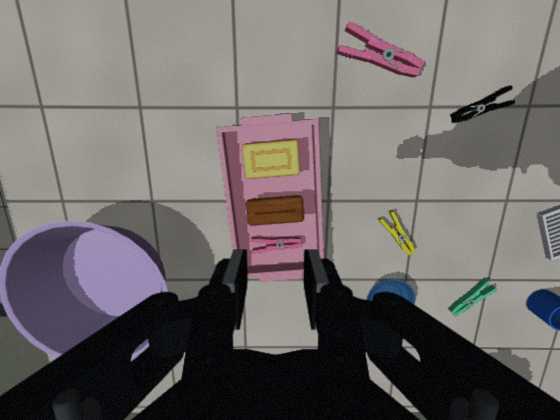

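All three lie side by side in the pink tray: soap (271,160), brush (275,210), pin (278,243). Now the cup, first located from closer.

Run:
```python
from h import *
manip.command_gripper(1)
m,im=look("w4",[.60,.13,.30],90)
for k in comps(im,"cup",200):
    P=cast(m,k[:,0,:],.046); print(cv2.boundingRect(k),"x",P[:,0].min().round(4),P[:,0].max().round(4),"y",P[:,1].min().round(4),P[:,1].max().round(4))
```

```text
(261, 223, 34, 41) x 0.6568 0.7164 y 0.1084 0.1544
```

View pics/w4.png

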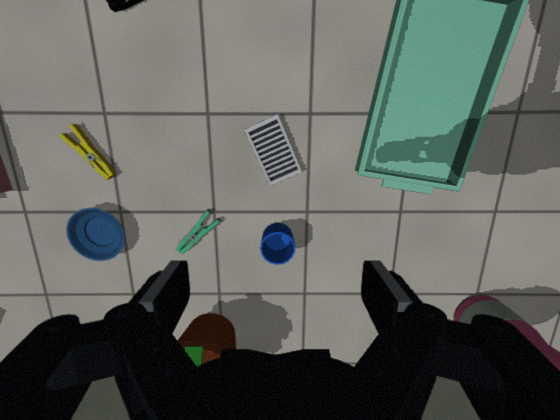

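The cup is at (278,243), alone between the lint filter (273,148) and the plant pot (208,345). I'll check the plant's clearance before reaching there.

Run:
```python
from h import *
m=manip.camera_model("wrist")
print("pot near edge z0/.1",cast(m,[[208,316]],0),cast(m,[[208,316]],.1), "cup near foot z0",cast(m,[[276,223]],0.046),cast(m,[[278,264]],0.046))
t=manip.camera_model("top");im=np.load("pics/top0.npy")
for z in(0,.1,.15,.2): print(z,cast(t,[[280,48],[279,41],[305,34]],z).round(3).tolist())
s=manip.camera_model("scene")
print("scene pot foot z0",cast(s,[[174,332],[155,310],[199,318]],0).round(3).tolist())
# leaf height: scene leaf top (165,252)
o,d=rays(s,[[165,255]]);print([ (o+d[0]*k).round(3).tolist() for k in ((.1-o[2])/d[0,2],(.15-o[2])/d[0,2],(.2-o[2])/d[0,2])])
```

```text
pot near edge z0/.1 [[0.83703598 0.01533921 0.        ]] [[0.76357027 0.04219773 0.1       ]] cup near foot z0 [[0.65677435 0.12926722 0.046     ]] [[0.71799801 0.13206824 0.046     ]]
0 [[0.831, 0.025, 0.0], [0.846, 0.027, 0.0], [0.86, -0.026, 0.0]]
0.1 [[0.79, 0.022, 0.1], [0.804, 0.024, 0.1], [0.816, -0.024, 0.1]]
0.15 [[0.77, 0.02, 0.15], [0.783, 0.022, 0.15], [0.795, -0.023, 0.15]]
0.2 [[0.75, 0.019, 0.2], [0.762, 0.021, 0.2], [0.773, -0.022, 0.2]]
scene pot foot z0 [[0.893, 0.039, 0.0], [0.885, -0.027, 0.0], [0.843, 0.051, 0.0]]
[[0.83, -0.036, 0.1], [0.856, 0.011, 0.15], [0.881, 0.058, 0.2]]
```

```bash
sed -i 's/    y=best(\[\*xy,.15\],yaw); manip/    y=yaw; manip/' h.py
python3 - <<'E'
from h import *
z=pick((.690,.1315),90,.034,.050)
if manip.get_finger_gap()*85>40:
    place("mint",(.045,0),z,.050)
    z=pick((.684+.003,.0095-.003),46,.025,.018)
    if manip.get_finger_gap()*85>10: place("mint",(-.045,0),z,.018)
m,im=look("w5",[.44,.327,.33],90)
s=manip.snapshot("top");cv2.imwrite("pics/top2.png",cv2.resize(s[:,:,::-1],(800,600)))
E
```

```text
pick hit False z 0.0349 gap mm 47.2 after 47.3 t 32.6
placed [0.532 0.32 ] hit True z 0.0392 t 35.8583
pick hit False z 0.0258 gap mm 16.0 after 15.6 t 40.025
placed [0.444 0.334] hit True z 0.03 t 43.8583
```

View pics/w5.png

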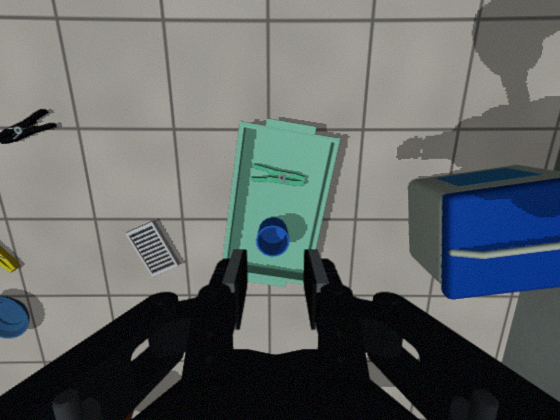

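View pics/top2.png

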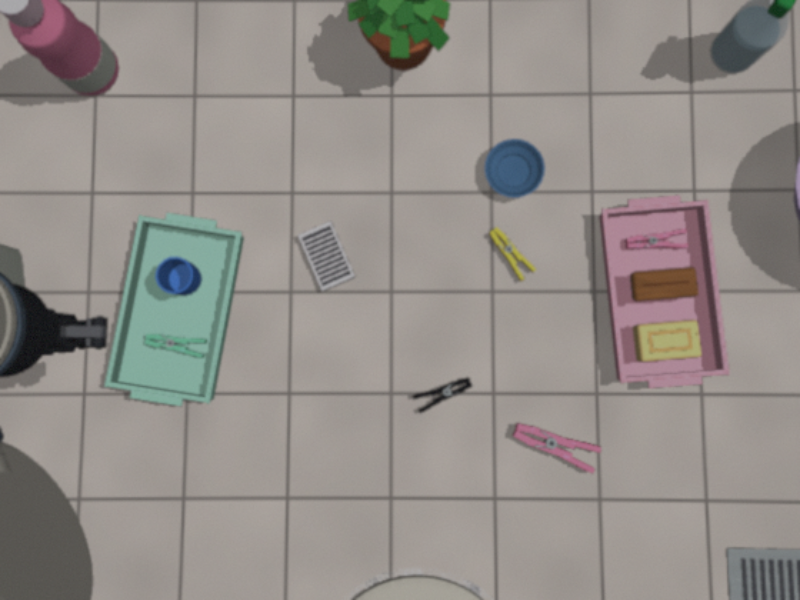

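The top view shows the soap (668,341), brush (665,284) and pink pin (655,240) in the pink tray, and the cup (178,277) and mint pin (175,345) in the mint tray. The yellow pin, lint filter and dish haven't moved. I'll check that the cup and pins are upright and flat in a zoomed scene view.

Run:
```python
from h import *
manip.movep([.45,.0,.35],quat(90))
s=manip.snapshot("scene")[:,:,::-1]
a=s[215:335,350:490];b=s[130:200,145:250]
cv2.imwrite("pics/s2.png",np.hstack([cv2.resize(a,(466,400),interpolation=cv2.INTER_CUBIC),cv2.resize(b,(330,400),interpolation=cv2.INTER_CUBIC)]))
m=manip.camera_model("top");im=manip.snapshot("top");k=comps(im,"cup");
for c in k[:2]: print(cv2.boundingRect(c))
r=np.radians(np.arange(0,360,10));C=np.array([.532,.320])
for z,R in((.05,.025),(.004,.0235)):
    p=proj(m,np.c_[C[0]+R*np.cos(r),C[1]+R*np.sin(r),0*r+z]);print(z,p.min(0).round(1),p.max(0).round(1))
```

```text
(110, 181, 30, 24)
0.05 [109.7 178.4] [136.2 204.7]
0.004 [118.6 182.6] [142.5 206.2]
```

View pics/s2.png

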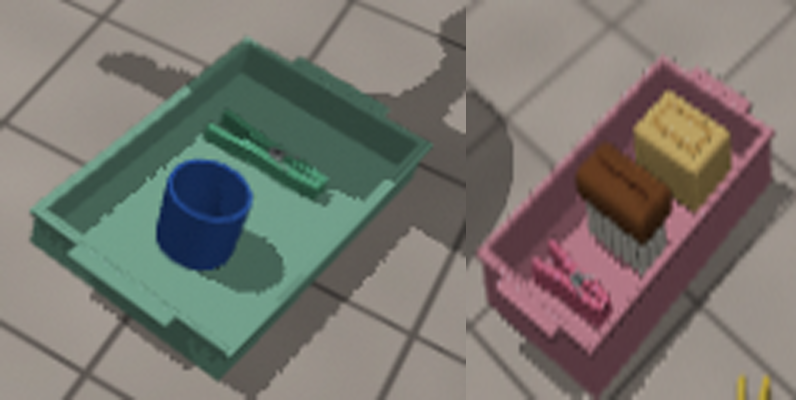

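The cup (205,215) stands upright, both pins lie flat, the brush stands on its bristles and the soap lies flat. The cup's predicted outline matches the measured one within about 2–3 px, so I'm handing in.

```bash
python3 -c "
from station import manip
print(manip.get_time(),manip.get_wrist_force()); manip.hand_in()"
```

```text
46.6083 [-0.10367331 -0.26159181 -0.4429125 ]
the job is handed in; nothing more can be done
```

I made up both trays and handed the job in at about 47 s. The soap, brush and small pink clothespin are in the pink tray. The blue cup and mint clothespin are in the mint-green tray.

In the last top and scene pictures, everything lies side by side on the tray floors, the same way up as before. The yellow clothespin, lint filter, dish and look-alikes look unmoved; I checked those by eye, not by measurement. The robot was touching nothing.

The wrist view put the trays up to about 16 mm off the top view, probably because it cut off their edges or took in shadow, so I used the top view for them. No other checks failed; the cup's outline matched its predicted position to within about 3 pixels (roughly 5 mm).

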